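Lay the load lever in its rest, carried level by its balance point

ROBOT

A 6-joint arm with a two-finger parallel gripper is mounted at the origin on a cart in front of the work surface, level with it; the furniture and walls round the work are solid. World frame = base frame: x ahead of the robot, y to its left, z up, the work surface at z = 0. Lengths are in m, angles in degrees, forces in N, time in s.
With the tool pointing down it reaches from about 0.375 to 0.75 m from the base axis. Payload 9 kg.
Tool frame: the origin (TCP) lies between the finger pads; the fingertips stand ctrl.nose_length ahead of it and the grasp point (between the pads) lies 6 mm ahead of it (ctrl.nose_length is the distance from the TCP to the fingertips, in m); z points along the fingers, y is the direction in which the jaws open and shut (so a half turn about z gives the same grasp; the last joint's range is limited). The gripper opens to 85 mm and grips with 20 to 120 N. Pads are 22 mm wide; open, the fingers measure 114 mm over their backs; the gripper's body (76 mm by 85 mm) begins 54 mm behind the grasp point. The pads swing forward as they close: fully open they stand 13 mm farther back than shut.
Start: joints at [55.25, 5.964, 5.575, 89.605, 0, 77.527], TCP at [0.227, 0.555, 0.234] pointing down, gripper open.
Joint ranges: [-171.21, 171.21], [-48.23, 106.86], [-62.78, 66.21], [-105.2, 120.99], [-86.42, 89.51], [-180, 180]. Speed limits (degrees/s): [127.2, 127.2, 147.25, 180, 180, 180].

INTERFACE

Orientations are given as [roll, pitch, yaw] about the fixed x, y, z axes, in that order (R = Rz(yaw) Ry(pitch) Rx(roll)).
In Python, from bench import ctrl gives the robot as it stands. The module is installed in compiled form; this text tells all that it offers.
- The arm moves only by the tool play_rows, never from a script. Its argument "deltas" is a list of rows, each a list of 3 entries, a list of its own where there are three numbers: the shift along the tool's x, y, z in mm, then the turn, a rotation vector about the tool's x, y, z in degrees, then the opening, from 0 (shut) to 1 (fully open). A call has 1 to 12 rows; each row is the pose to reach, as a shift and turn from the pose measured when the call began, along the tool's axes at that moment; what a row does not reach only later rows make up. A row lasts 1/12 s, in which the tool goes at most 41.7 mm and 7.16 degrees, less where a joint would pass 70% of its speed; a pose out of reach is approached as far as the arm can. A call with a gripper value outside its range is refused whole. The fingers move at their own pace and stop on an object; "newtons" is the grip in N (left out, the last holds). Time passes only in rows, so rows that repeat a pose let the fingers close. It gives the time, the measured TCP pose, the force and the opening at its end, in the units of the state.
- ctrl.read_state(): the state, without advancing time (a new reading comes with each control period).
- ctrl.camera(name): name is "scene" or "top" or "wrist"; returns the picture (480x640x3 uint8, blue, green, red); there is no depth.
- ctrl.camera_params(name): a dict with "K" (3x3 intrinsics, pixels), "eye" and "rotation" of the camera in the world. Camera axes: x right, y down, z forward; pixel columns grow to the right and rows downward; lengths in m; the calibration is good to about 2 mm. A picture is of the moment at which its call begins: read the wrist's pose just before it. camera_params takes no time and is no camera call; for the wrist camera it gives the pose at the moment of the call.
- ctrl.close_job(): hands the job in, once; it reports no verdict.
The state is a dict: "t": time; "qpos": joint angles; "qvel": joint speeds; "joint_torque": joint torques, N m; "tool_pos": TCP position; "orientation": TCP orientation; "wrist_force": force on the tool from outside, world axes, zero at the start; "torque": the same for the moment, N m; "width": finger opening in m.
Only numpy, scipy, OpenCV 4.12 (cv2) and the standard library are available. Lean on these libraries where they do the work, as an engineer would, in place of code of your own. Each camera call takes 0.05 s, during which the arm holds its last target. There are 200 camera calls.

TASK

Pick up the load lever with the round weight by its balance point, so that it hangs level, carry it level to the two-post rest and lay it in the notches of both posts with the balance point midway between them. Set it down rather than dropping it, let go, and leave the lever with the square weight where it lies.

Things in the scene. Friction and masses are not known exactly. Their poses are not given: they have to be found in the camera images.
- lever_balance (a point): Balance point of the loose lever with the ROUND weight, 0.35-0.65 kg, half-way up its steel bar. Bar on edge, 12 mm wide, 22 high; lever 250 long over all. At one end an upright disc, 42 diameter, 30 high, flush with the bar underneath. Point 11 mm above the underside, 95 from the disc's outer edge, 155 from the thin end, with 53 of bare bar to the disc. x along bar to weight, y across, z up.
- spare_balance (a point): Balance point of the other lever, which stays where it lies: same bar and length, same place of the point, same axes, but its weight is a SQUARE block 42 x 42 x 30 mm.
- rest_mid (a point): Fixed rest: centre, where the seated lever's balance point lies; 57 mm above the table, 11 above the notch floors. Grey base 124 x 76 x 8 mm; two aluminium forked posts, 8 thick, 35 mm either side of the point along x (62 clear between). Notch floor 16 mm wide, 46 above the table; cheeks flare at 45 degrees to a mouth 47 wide at 62. x along the line of the notches (lever either way round), z up.

How it is judged:
By the outcome, as a careful person would: the job done as asked, in the order asked, and still so for the second after the job is handed in, with the robot touching nothing.
It also fails if it takes over 35 s, if anything falls off the work surface, if the arm or the gripper's body presses on something with over 40 N, if the wrist force passes 120 N, or if a joint passes its speed limit or range.

## Working session

There is one attempt and no reset: what is moved stays moved. The work goes in short steps, Python scripts to look and compute and a tool call to move; the robot and the scene stay as the last step left them, time stands still between calls to the robot, and variables do not carry over. Pictures are saved under pics/ and viewed, about 8 in all and at most 12, crops included, and the job is handed in when it is done.

Besides the shell and the picture viewer there is one more tool, called as a command line: name --argument value ..., lists and objects as JSON in quotes. play_rows: Moves the arm, as the interface text tells. Its arguments: {"type":"object","properties":{"deltas":{"type":"array"},"newtons":{"type":"number"}},"required":["deltas"]}

```bash
mkdir -p pics
python3 - <<'E'
from bench import ctrl
import cv2,numpy as np
s=ctrl.read_state();print(s['t'],s['tool_pos'],s['orientation'],s['width'],ctrl.nose_length)
for n in ['top','scene']:
    im=ctrl.camera(n);cv2.imwrite(f'pics/{n}0.png',im)
    p=ctrl.camera_params(n);print(n,np.round(p['K'],1).tolist(),p['eye'],np.round(p['rotation'],4).tolist())
E
```

```text
0.0 [0.22721527 0.55492746 0.23300425] [-1.79921567e+02 -1.81095103e-02  1.57724220e+02] 0.08532585087525674 0.025
top [[612.6, 0.0, 317.0], [0.0, 612.6, 236.2], [0.0, 0.0, 1.0]] [0.30011367 0.11006555 1.05118628] [-167.0087, -0.1671, -91.5994]
scene [[457.8, 0.0, 313.0], [0.0, 457.8, 240.6], [0.0, 0.0, 1.0]] [-0.01828513 -0.20081523  0.77835643] [-136.9908, 0.8597, -60.37]
```

View pics/top0.png

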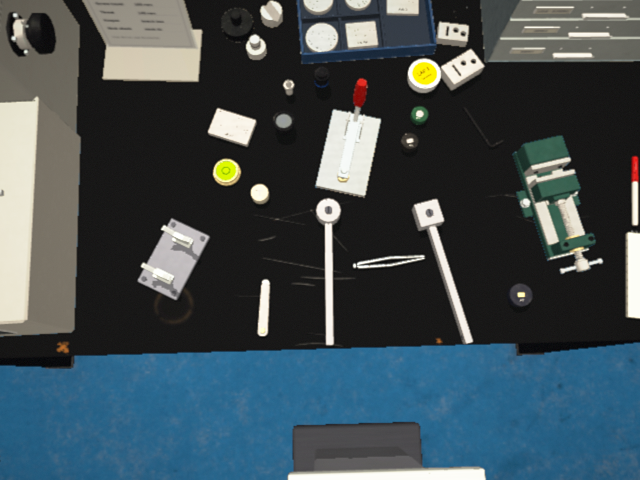

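View pics/scene0.png

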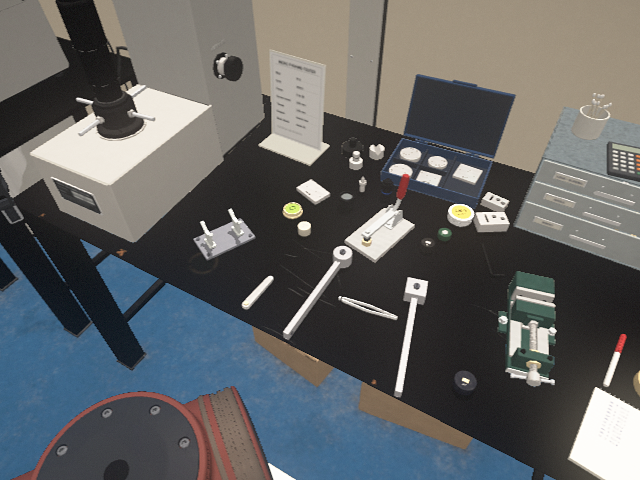

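The top view shows the round lever with its disc at (328,211) and thin end at (330,343). The square lever runs from (429,213) to (467,340), and the rest's base is centred near (174,258).

```bash
cat > h.py <<'E'
import cv2,numpy as np
from scipy.spatial.transform import Rotation as R
from bench import ctrl
def cast(p,uv,z):
    d=R.from_euler('xyz',p['rotation'],degrees=True).as_matrix()@np.linalg.solve(p['K'],[uv[0],uv[1],1.])
    e=np.array(p['eye']);return (e+d*(z-e[2])/d[2])
def proj(p,X):
    c=R.from_euler('xyz',p['rotation'],degrees=True).as_matrix().T@(np.array(X)-p['eye']);q=p['K']@c;return q[:2]/q[2]
def blob(mask,uv):
    n,l,st,ce=cv2.connectedComponentsWithStats(mask.astype(np.uint8))
    return (l==l[uv[1],uv[0]]).astype(np.uint8)
def to_tool(s,v):  # world vector (m) -> tool mm
    return R.from_euler('xyz',s['orientation'],degrees=True).inv().apply(v)*1000
E
python3 - <<'E'
from h import *
im=cv2.imread('pics/top0.png');p=ctrl.camera_params('top')
g=im.min(axis=2)
for n,uv in [('round',(330,280)),('square',(448,280))]:
    m=blob(g>110,uv);ys,xs=np.nonzero(m);print(n,m.sum(),xs.min(),xs.max(),ys.min(),ys.max())
    rows=range(235,340,5);c=[(xs[ys==r].mean(),r) for r in rows]
    a=[cast(p,u,0.02)[:2] for u in c]
    vx,vy,x0,y0=cv2.fitLine(np.float32(a),cv2.DIST_L2,0,.01,.01).ravel()
    d=np.array([vx,vy]);d*=np.sign(d[0]);o=np.array([x0,y0])
    pts=np.array([cast(p,(x,y),0.026)[:2] for x,y in zip(xs,ys)])
    t=(pts-o)@d;print(' dir',np.degrees(np.arctan2(d[1],d[0])),'len',np.ptp(t),'from thin',o+d*(t.min()+.155),'from disc',o+d*(t.max()-.095))
m=blob((g>90),(174,258));c=max(cv2.findContours(m,0,2)[0],key=cv2.contourArea)
print('base',cv2.minAreaRect(np.float32([cast(p,u,0.008)[:2] for u in c[:,0]])))
E
```

```text
round 1415 316 340 198 344
 dir -1.3224335 len 0.25097596361530666 from thin [0.50837057 0.08154846] from disc [0.50934628 0.08152593]
square 1654 414 472 199 343
 dir 13.556274 len 0.2515822396315732 from thin [ 0.50039318 -0.11074334] from disc [ 0.50193134 -0.11037246]
base ((0.510201632976532, 0.3531493544578552), (0.08402673155069351, 0.12455767393112183), 63.01907730102539)
```

Run:
```python
import cv2
im=cv2.imread('pics/top0.png');cv2.imwrite('pics/c1.png',cv2.resize(im[190:350,80:280],None,fx=4,fy=3.75,interpolation=2)[:600])
```

```text
(no output)
```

View pics/c1.png

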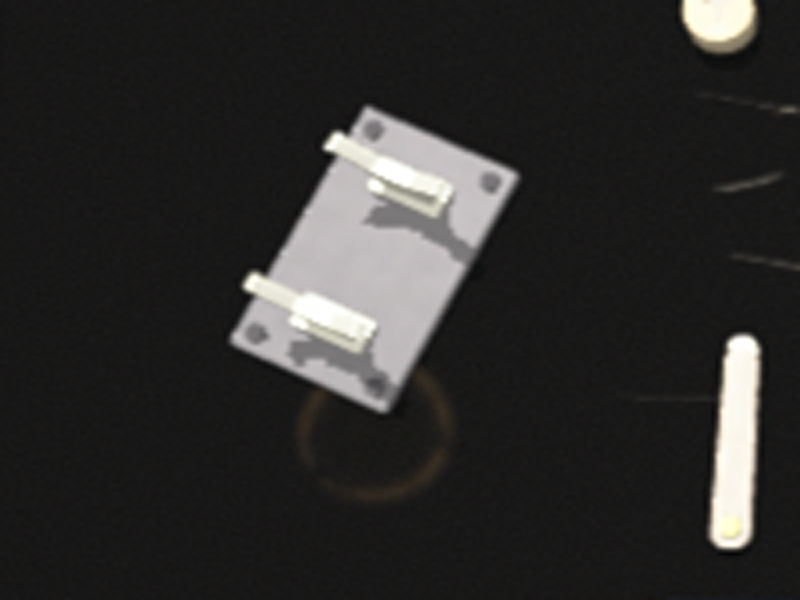

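The crop shows the rest's base corners at about (367,106), (520,176), (387,411) and (230,342), with the notch line along the long side, yaw about -28°. I'll look at the rest from close up first, swinging wide of the machine.

play_rows --deltas '[[[-30,-30,0],[0,0,0],1],[[-65,-65,0],[0,0,0],1],[[-95,-95,0],[0,0,0],1],[[-134,-130,0],[0,0,0],1],[[-170,-120,0],[0,0,0],1],[[-205,-110,0],[0,0,0],1],[[-240,-100,0],[0,0,0],1],[[-275,-90,0],[0,0,0],1],[[-310,-85,0],[0,0,0],1],[[-338,-80,0],[0,0,0],1],[[-338,-80,0],[0,0,0],1],[[-338,-80,0],[0,0,0],1]]'

```text
t: 1.1
tool_pos: [0.5105, 0.3519, 0.2318]
orientation: [-179.9, -0.1, 157.6]
wrist_force: [0.8, 0.2, 0.5]
width: 0.0856
```

Run:
```python
from h import *
s=ctrl.read_state();p=ctrl.camera_params('wrist');im=ctrl.camera('wrist');cv2.imwrite('pics/w1.png',im)
import pickle;pickle.dump((s,p),open('w1.pkl','wb'))
print(s['t'],s['tool_pos'],s['orientation'],s['wrist_force']);print(p)
pt=ctrl.camera_params('top')
c=[(80+u/4,190+v/3.75) for u,v in [(367,106),(520,176),(387,411),(230,342)]]
w=np.array([cast(pt,u,.008)[:2] for u in c]);print(w.mean(0));d=(w[0]-w[3]+w[1]-w[2])/2;print(np.linalg.norm(d),np.degrees(np.arctan2(d[1],d[0])))
print(proj(p,[*w.mean(0),.057]))
```

```text
1.1 [0.51049582 0.35194855 0.23181449] [-1.79851593e+02 -1.02707783e-01  1.57606797e+02] [0.80805055 0.22641864 0.51682397]
{'K': array([[371.40439428,   0.        , 316.34263487],
       [  0.        , 371.40439428, 235.60251631],
       [  0.        ,   0.        ,   1.        ]]), 'eye': array([0.44415642, 0.37850957, 0.37268893]), 'rotation': array([1.64153883e+02, 1.15614518e-01, 6.76254280e+01])}
[0.50763226 0.34867844]
0.12257203422667737 -27.01547829248788
[313.13790699 213.96025917]
```

View pics/w1.png

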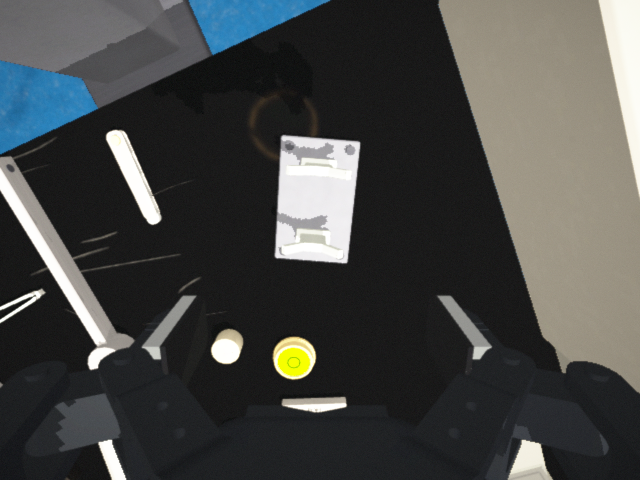

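The wrist view shows the rest with base corners near (281,136), (360,141), (348,263) and (275,258). The posts are at about rows 170 and 248. I'll compute the pose from this and the move above the lever.

Run:
```python
from h import *
import pickle
s,p=pickle.load(open('w1.pkl','rb'))
im=cv2.imread('pics/w1.png');g=im.min(axis=2)
m=(g>110).astype(np.uint8);m=blob(cv2.morphologyEx(m,3,np.ones((9,9))),(317,200))
c=max(cv2.findContours(m,0,2)[0],key=cv2.contourArea)
q=cv2.approxPolyDP(cv2.convexHull(c),6,True)[:,0];print(q.tolist())
r=cv2.minAreaRect(np.float32([cast(p,u,0.008)[:2] for u in c[:,0]]));print(r)
# post cheek tips (top z .062): left/right extremes, by eye
for t in [[(287,171),(352,174)],[(281,252),(346,256)]]:
    a=[cast(p,u,.062)[:2] for u in t];print(np.round(a,4).tolist(),np.mean(a,0),np.linalg.norm(a[0]-a[1]))
tgt=np.array([.509,.0815,.16]);print('to lever',to_tool(s,tgt-s['tool_pos']))
cv2.imwrite('pics/c2.png',cv2.resize(im[125:275,260:375],None,fx=4,fy=4,interpolation=2))
```

```text
[[281, 136], [359, 142], [346, 262], [275, 257]]
((0.5070690512657166, 0.35073551535606384), (0.07575835287570953, 0.12398459762334824), 63.004730224609375)
[[0.4648, 0.3431], [0.4876, 0.392]] [0.47615321 0.36751931] 0.05398169911789236
[[0.5275, 0.3099], [0.5527, 0.3615]] [0.54012671 0.33565631] 0.05744052514835561
to lever [-101.77581412 -250.43783058   72.28109177]
```

View pics/c2.png

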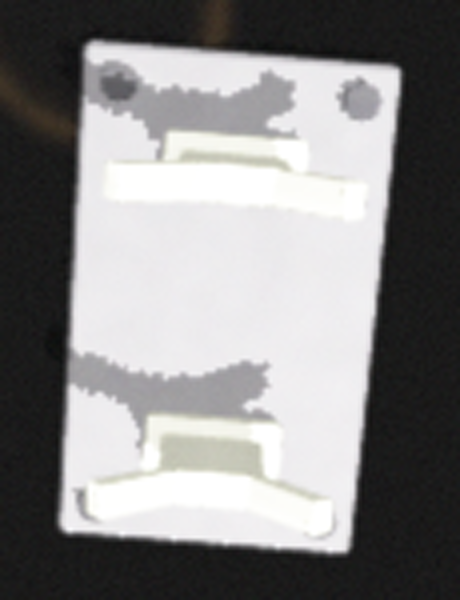

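play_rows --deltas '[[[-14,-35,5],[0,0,-3],1],[[-28,-70,14],[0,0,-6],1],[[-42,-105,24],[0,0,-9],1],[[-56,-140,34],[0,0,-12],1],[[-70,-175,46],[0,0,-15],1],[[-85,-210,60],[0,0,-18],1],[[-102,-250,72],[0,0,-21],1],[[-102,-250,72],[0,0,-21],1],[[-102,-250,72],[0,0,-21],1]]'

```text
t: 1.9
tool_pos: [0.5076, 0.0814, 0.1602]
orientation: [-179.9, -0.2, 178.5]
wrist_force: [-0.5, -0.9, 0.8]
width: 0.0854
```

Run:
```python
from h import *
s=ctrl.read_state();p=ctrl.camera_params('wrist');im=ctrl.camera('wrist');cv2.imwrite('pics/w2.png',im)
import pickle;pickle.dump((s,p),open('w2.pkl','wb'))
print(s['t'],s['tool_pos'],s['orientation'],s['wrist_force']);print(p['eye'],p['rotation'])
print(proj(p,[.509,.0815,.022]),proj(p,[.604,.079,.03]),proj(p,[.354,.085,.022]))
```

```text
1.9 [0.50762381 0.08142939 0.16023852] [-1.79924994e+02 -1.75845283e-01  1.78533751e+02] [-0.47987722 -0.94822058  0.83188998]
[0.4361486  0.08314699 0.30122507] [1.64210375e+02 4.56569402e-02 8.85501476e+01]
[316.88243271 228.06084654] [316.7270788  341.89113238] [316.33720662   1.82982476]
```

View pics/w2.png

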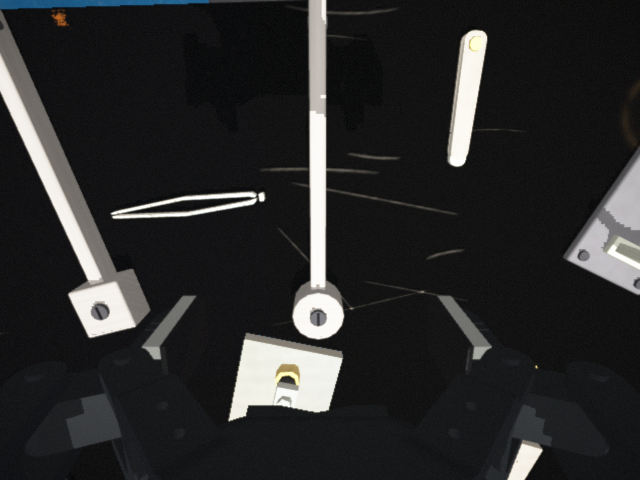

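The disc's top is centred at about (318,316), where the screw is, and the bar runs along column 318 between the open fingers.

Run:
```python
from h import *
import pickle
s,p=pickle.load(open('w2.pkl','rb'))
im=cv2.imread('pics/w2.png');m=blob(im.min(axis=2)>185,(318,200));ys,xs=np.nonzero(m)
print(xs[ys>290].min(),xs[ys>290].max(),ys.max())
a=np.array([cast(p,(xs[ys==r].mean(),r),.022)[:2] for r in range(125,270,5)])
print(len(xs),[np.ptp(xs[ys==r]) for r in (130,200,260)])
vx,vy,x0,y0=cv2.fitLine(np.float32(a),cv2.DIST_L2,0,.01,.01).ravel();print('yaw',np.degrees(np.arctan(vy/vx)),'y at .509',y0+vy/vx*(.509-x0))
e=cast(p,(318,ys.max()+.5),.030);print('disc edge',e,'centre by screw',cast(p,(318,317.5),.030),'bal x',e[0]-.095)
print(cast(p,(318,282),.022),'bar/disc junction?')
```

```text
Traceback (most recent call last):
ValueError: zero-size array to reduction operation minimum which has no identity
```

Run:
```python
from h import *
import pickle
s,p=pickle.load(open('w2.pkl','rb'))
im=cv2.imread('pics/w2.png');g=im.min(axis=2)
print(g[200,308:330],g[305:345,318])
m=blob(g>150,(318,200));ys,xs=np.nonzero(m);k=ys<270
a=np.array([cast(p,(xs[ys==r].mean(),r),.022)[:2] for r in range(125,270,5)])
print([np.ptp(xs[ys==r]) for r in (130,200,260)])
vx,vy,x0,y0=cv2.fitLine(np.float32(a),cv2.DIST_L2,0,.01,.01).ravel();print('yaw',np.degrees(np.arctan(vy/vx)),'y at .509',y0+vy/vx*(.509-x0))
mm=blob(g>150,(305,312));ys,xs=np.nonzero(mm);e=cast(p,(318,ys.max()+.5),.030)
print(ys.max(),xs[ys>300].min(),xs[ys>300].max(),'bal x by edge',e[0]-.095,'by screw',cast(p,(318,317.5),.030)[0]-.074)
```

```text
[ 18  63 162 235 248 248 248 248 247 248 247 248 248 247 246 245 236 192
  63  20  19  21] [247 248 246 191 120  69  82 113  67  54  55  55  52  53  56  54  54  56
  53  55  85 183 244 247 248 247 247 246 247 247 249 249 246 235 112  30
  19  17  19  18]
[np.int64(15), np.int64(15), np.int64(13)]
yaw -1.3280088 y at .509 0.08206528
338 293 343 bal x by edge 0.5058697040517729 by screw 0.5077106095630266
```

play_rows --deltas '[[[0,0.5,20],[0,0,0],0.5],[[0,0.5,45],[0,0,0],0.5],[[0,0.5,70],[0,0,0],0.5],[[0,0.5,90],[0,0,0],0.5],[[0,0.5,107],[0,0,0],0.5],[[0,0.5,119],[0,0,0],0.5],[[0,0.5,126],[0,0,0],0.5],[[0,0.5,130],[0,0,0],0.5],[[0,0.5,131],[0,0,0],0.5],[[0,0.5,131],[0,0,0],0.5]]' --newtons 60

```text
t: 2.78
tool_pos: [0.5083, 0.0834, 0.0307]
orientation: [-179.9, -0.1, 178.6]
wrist_force: [0.3, 0.2, 0.4]
width: 0.0421
```

play_rows --deltas '[[[0.5,-1.5,1.5],[0,0,0],0.5],[[0.5,-1.5,1.5],[0,0,0],0.4],[[0.5,-1.5,1.5],[0,0,0],0.3],[[0.5,-1.5,1.5],[0,0,0],0.2],[[0.5,-1.5,1.5],[0,0,0],0],[[0.5,-1.5,1.5],[0,0,0],0],[[0.5,-1.5,1.5],[0,0,0],0],[[0.5,-1.5,1.5],[0,0,0],0],[[0.5,-1.5,1.5],[0,0,0],0],[[0.5,-1.5,1.5],[0,0,0],0]]' --newtons 60

```text
t: 3.62
tool_pos: [0.5077, 0.0819, 0.0292]
orientation: [-179.9, -0.1, 178.6]
wrist_force: [-0.8, -0.4, 0.7]
width: 0.0003
```

The gripper shut completely, so it isn't holding the bar. I'll look.

Run:
```python
from h import *
im=ctrl.camera('scene');w=ctrl.camera('wrist');s=ctrl.read_state();p=ctrl.camera_params('scene');print(proj(p,s['tool_pos']),proj(p,[.508,.082,.011]))
a=cv2.resize(im[200:380,240:440],(440,396),interpolation=2);b=cv2.resize(w,(360,270))
o=np.zeros((400,800,3),np.uint8);o[:396,:440]=a;o[:270,440:]=b;cv2.imwrite('pics/g1.png',o)
t=ctrl.camera('top');cv2.imwrite('pics/t1.png',t)
```

```text
[325.2659055  276.18858266] [325.24925349 281.4560294 ]
```

View pics/g1.png

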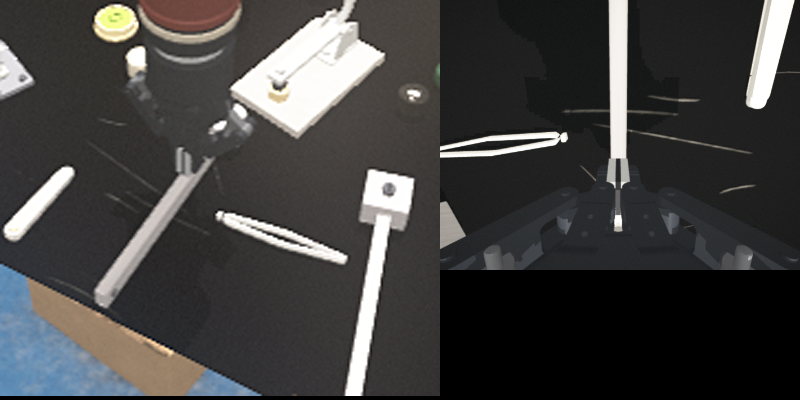

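Run:
```python
from h import *
w=ctrl.camera('wrist');s=ctrl.read_state();p=ctrl.camera_params('wrist');T=R.from_euler('xyz',s['orientation'],degrees=True)
for z in (-.013,0,.006,.025): print(z,proj(p,s['tool_pos']+T.apply([0,0,z])))
im=ctrl.camera('scene')
o=np.zeros((560,800,3),np.uint8);o[:560,:400]=cv2.resize(w[260:400,270:370],(400,560),interpolation=2);o[:560,400:]=cv2.resize(im[240:324,290:350],(400,560),interpolation=2);cv2.imwrite('pics/g2.png',o)
print(s['width'],s['wrist_force'])
```

```text
-0.013 [316.83941715 324.2179574 ]
0 [316.78171678 308.51670696]
0.006 [316.7581098  302.09284577]
0.025 [316.69338451 284.47999846]
-0.00011715527173506378 [-0.2018221   0.70801049 -0.73033637]
```

View pics/g2.png

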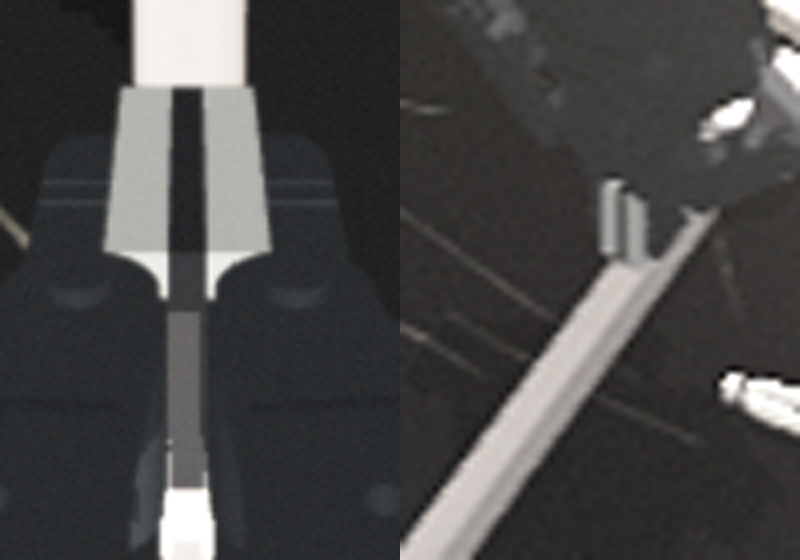

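Run:
```python
from h import *
s=ctrl.read_state();T=R.from_euler('xyz',s['orientation'],degrees=True)
p=ctrl.camera_params('wrist');q=ctrl.camera_params('scene')
for z in (-.02,-.013,-.006,0,.006,.012,.018,.025):
  print(z,*[np.round(proj(p,s['tool_pos']+T.apply([x,y,z])),1) for x,y in ((.011,0),(.011,.012))],'scene',*[np.round(proj(q,s['tool_pos']+T.apply([.011,y,z])),1) for y in (-.01,0,.01)])
# where bar occludes: bar top at row 282
print(cast(p,(318,281.7),.022), 'bar edges width at row 278', cast(p,(303,278),.022),cast(p,(331.5,278),.022))
```

```text
-0.02 [316.9 306.6] [350.5 306.6] scene [326.9 275.6] [322.6 273.7] [318.4 271.8]
-0.013 [316.9 298. ] [348.8 298. ] scene [326.9 277.8] [322.6 275.8] [318.4 273.9]
-0.006 [316.9 290.3] [347.3 290.3] scene [326.8 279.9] [322.6 278. ] [318.4 276.1]
0 [316.8 284.2] [346.1 284.2] scene [326.8 281.7] [322.6 279.8] [318.5 277.9]
0.006 [316.8 278.5] [345.1 278.5] scene [326.8 283.5] [322.6 281.6] [318.5 279.7]
0.012 [316.8 273.3] [344.  273.3] scene [326.8 285.3] [322.6 283.3] [318.5 281.4]
0.018 [316.8 268.4] [343.1 268.4] scene [326.8 287. ] [322.6 285.1] [318.5 283.2]
0.025 [316.7 263.1] [342.1 263.1] scene [326.7 289. ] [322.6 287.1] [318.5 285.2]
[0.49870881 0.08261975 0.022     ] bar edges width at row 278 [0.4968498  0.07623577 0.022     ] [0.49713749 0.08843829 0.022     ]
```

The pictures and the zero width agree: the shut fingertips are only about 0–7 mm ahead of the reported TCP. That contradicts the stated 25 mm, and they closed above the bar. With tips at z ≥ 22 mm when the TCP is at 29, a TCP height of 9–10 mm is safe. I'll open and go lower.

play_rows --deltas '[[[0,0,0],[0,0,0],0.5],[[0,0,0],[0,0,0],0.5],[[0,0,0],[0,0,0],0.5],[[0,0,0],[0,0,0],0.5],[[0,0,0],[0,0,0],0.5],[[0,0,0],[0,0,0],0.5],[[0,0,5],[0,0,0],0.5],[[0,0,10],[0,0,0],0.5],[[0,0,14],[0,0,0],0.5],[[0,0,17],[0,0,0],0.5],[[0,0,19],[0,0,0],0.5],[[0,0,19],[0,0,0],0.5]]' --newtons 60

```text
t: 4.87
tool_pos: [0.5072, 0.0819, 0.0095]
orientation: [-179.9, -0.1, 178.6]
wrist_force: [0.1, 0.4, 0.1]
width: 0.0426
```

play_rows --deltas '[[[0,0,0],[0,0,0],0.3],[[0,0,0],[0,0,0],0.2],[[0,0,0],[0,0,0],0.1],[[0,0,0],[0,0,0],0],[[0,0,0],[0,0,0],0],[[0,0,0],[0,0,0],0],[[0,0,0],[0,0,0],0],[[0,0,0],[0,0,0],0]]' --newtons 70

```text
t: 5.53
tool_pos: [0.5074, 0.082, 0.0098]
orientation: [-180.0, -0.1, 178.6]
wrist_force: [-1.5, 2.3, 5.4]
width: 0.0099
```

Now holding, at a width of about 10 mm. A slow lift to check whether it hangs level.

play_rows --deltas '[[[0,0,-1],[0,0,0],0],[[0,0,-3],[0,0,0],0],[[0,0,-6],[0,0,0],0],[[0,0,-10],[0,0,0],0],[[0,0,-15],[0,0,0],0],[[0,0,-20],[0,0,0],0],[[0,0,-25],[0,0,0],0],[[0,0,-30],[0,0,0],0],[[0,0,-30],[0,0,0],0],[[0,0,-30],[0,0,0],0]]' --newtons 70

```text
t: 6.37
tool_pos: [0.5078, 0.082, 0.0403]
orientation: [-180.0, -0.1, 178.6]
wrist_force: [-1.1, -0.3, -5.1]
width: 0.0105
```

Run:
```python
from h import *
s=ctrl.read_state();print(s['t'],s['tool_pos'],s['orientation'],s['wrist_force'],s['torque'],s['width'])
im=ctrl.camera('scene');w=ctrl.camera('wrist')
o=np.zeros((480,800,3),np.uint8);o[:480,:400]=cv2.resize(im[220:360,265:382],(400,480),interpolation=2);o[:480,400:]=cv2.resize(w[0:400,150:483],(400,480));cv2.imwrite('pics/g3.png',o);cv2.imwrite('pics/w3.png',w)
cv2.imwrite('pics/t3.png',ctrl.camera('top'))
```

```text
6.3667 [0.50781358 0.08199204 0.04030159] [-1.79950372e+02 -5.36400853e-02  1.78627479e+02] [-1.05409047 -0.25159352 -5.09552839] [ 0.02012906 -0.01478705  0.02580795] 0.010463129332397656
```

View pics/g3.png

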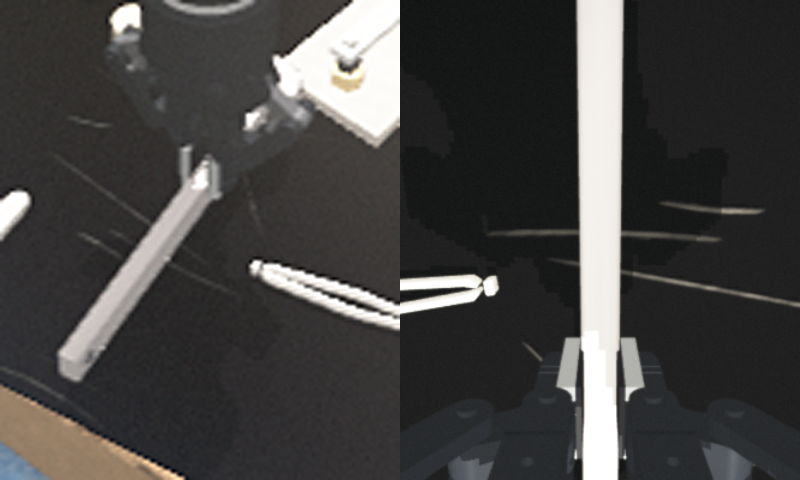

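The lever is held, at 5.1 N or about 0.52 kg, with its bar between the pads. I'll check the thin end's height against a level lever.

Run:
```python
from h import *
q=ctrl.camera_params('scene');t=ctrl.camera_params('top');w=ctrl.camera_params('wrist')
for x in (.351,.353): 
  for z in (.0305,.0525): print(x,z,np.round(proj(q,[x,.0855,z]),1),np.round(proj(t,[x,.0855,z]),1))
im=cv2.imread('pics/t3.png');g=im.min(axis=2);print('top rows thin end',g[335:352,325:335].mean(1).round(), 'disc', g[190:215,320:338].mean(1).round())
W=cv2.imread('pics/w3.png').min(axis=2).astype(float)
def edges(r):
    v=W[r,280:360]>110;i=np.nonzero(v)[0];a,b=i[0]+280,i[-1]+281
    f=lambda k:k-1+(110-W[r,k-1])/(W[r,k]-W[r,k-1]);return f(a),b-1+(W[r,b-1]-110)/(W[r,b-1]-W[r,b])
for r0 in (10,60,110,160,210,250):
    e=np.mean([edges(r) for r in range(r0-8,r0+9)],0)
    k=[np.ptp([proj(w,cast(w,((e.sum()/2),r0),z)+[0,d,0])[0] for d in (-.006,.006)]) for z in (.0475,.0525,.0575)]
    print(r0,np.round(e,2),round(e[1]-e[0],2),np.round(k,2))
```

```text
0.351 0.0305 [283.8 332.1] [329.2 345.4]
0.351 0.0525 [283.1 325.7] [329.5 344.7]
0.353 0.0305 [284.4 331.3] [329.2 344.1]
0.353 0.0525 [283.6 324.9] [329.5 343.4]
top rows thin end [69. 69. 69. 69. 69. 69. 69. 69. 69. 69. 69. 69. 70. 69. 69. 69. 69.] disc [62. 62. 62. 62. 62. 62. 62. 62. 62. 62. 62. 62. 63. 62. 63. 63. 62. 63.
 63. 63. 63. 63. 63. 63. 63.]
10 [296.58 335.5 ] 38.92 [37.8  39.28 40.88]
60 [297.21 334.84] 37.62 [36.57 38.   39.55]
110 [297.91 334.38] 36.47 [35.34 36.72 38.22]
160 [298.55 333.7 ] 35.15 [34.11 35.44 36.89]
210 [299.19 333.22] 34.03 [32.88 34.16 35.55]
250 [299.79 332.7 ] 32.91 [31.89 33.14 34.49]
```

The widths fit a level bar within about 0.3°. Lifting clear, then carrying to above the rest.

play_rows --deltas '[[[0,0,-4],[0,0,0],0],[[0,0,-12],[0,0,0],0],[[0,0,-22],[0,0,0],0],[[0,0,-33],[0,0,0],0],[[0,0,-44],[0,0,0],0],[[0,0,-52],[0,0,0],0],[[0,0,-55],[0,0,0],0],[[0,0,-55],[0,0,0],0]]'

```text
t: 7.18
tool_pos: [0.5081, 0.082, 0.0959]
orientation: [-179.9, -0.0, 178.6]
wrist_force: [0.2, 0.2, -6.9]
width: 0.0099
```

play_rows --deltas '[[[0,6,0],[0,0,0.5],0],[[0,20,0],[0,0,2],0],[[1,42,0],[0,0,4],0],[[2,70,0],[0,0,7],0],[[2,100,0],[0,0,10],0],[[3,132,0],[0,0,13],0],[[4,164,0],[0,0,16],0],[[5,196,0],[0,0,19],0],[[6,224,0],[0,0,22],0],[[7,246,0],[0,0,24],0],[[7,262,0],[0,0,25.2],0],[[7,268,0],[0,0,25.7],0]]'

```text
t: 8.18
tool_pos: [0.5064, 0.3526, 0.0946]
orientation: [-179.9, -0.1, 153.0]
wrist_force: [0.4, 0.0, -6.4]
width: 0.0103
```

play_rows --deltas '[[[0,0,0],[0,0,0],0],[[0,0,0],[0,0,0],0]]'

```text
t: 8.35
tool_pos: [0.5057, 0.3526, 0.0936]
orientation: [-179.8, -0.1, 153.0]
wrist_force: [0.6, 0.5, -6.4]
width: 0.01
```

Run:
```python
from h import *
s=ctrl.read_state();print(s['t'],s['tool_pos'],s['orientation'],s['wrist_force'],s['torque'],s['width'])
print('to rest',to_tool(s,np.array([.507,.3505,.0558])-s['tool_pos']),'yaw err (tool turn)',(s['orientation'][2]-153.0))
p=ctrl.camera_params('wrist');w=ctrl.camera('wrist');cv2.imwrite('pics/w4.png',w)
b=np.array([.507,.3505]);d=np.array([np.cos(np.radians(-27)),np.sin(np.radians(-27))])
print([np.round(proj(p,[*(b+k*d),.046]),1).tolist() for k in (-.035,.035)])
W=w.min(axis=2)
for r in (10,60,110,160,210,250): 
    i=np.nonzero(W[r,270:370]>110)[0]+270;print(r,i[0],i[-1])
cv2.imwrite('pics/g4.png',w)
```

```text
8.35 [0.5056515  0.35263329 0.09361757] [-1.79848781e+02 -1.30138927e-01  1.53027210e+02] [ 0.58146387  0.50289094 -6.40894705] [-0.01953818 -0.02454827 -0.01497307] 0.01004403828819728
to rest [-2.25529632 -1.18979161 37.81581493] yaw err (tool turn) 0.027209943293797778
[[316.3, 207.7], [316.2, 328.8]]
10 297 335
60 298 335
110 298 334
160 272 369
210 270 369
250 270 369
```

View pics/g4.png

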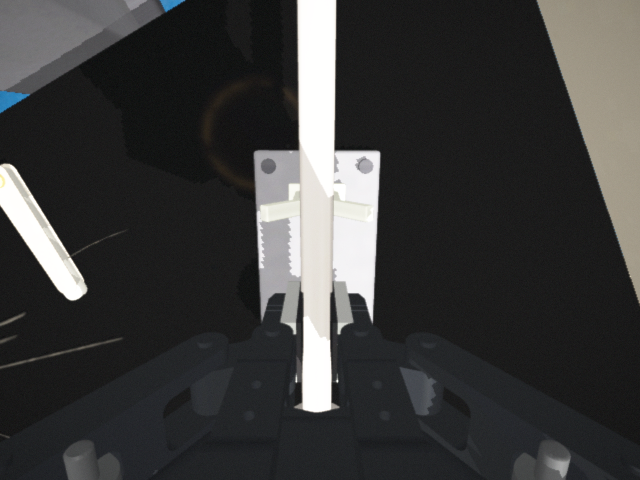

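The lever is over both notches: bar centred on column 317, posts' cheeks centred on about 317, base parallel to the bar. Lowering.

play_rows --deltas '[[[-1,-0.5,4],[0,0,0],0],[[-2,-1,10],[0,0,0],0],[[-2,-1,16],[0,0,0],0],[[-2,-1,22],[0,0,0],0],[[-2,-1,26],[0,0,0],0],[[-2,-1,29],[0,0,0],0],[[-2,-1,31],[0,0,0],0],[[-2,-1,33],[0,0,0],0],[[-2,-1,33],[0,0,0],0]]'

```text
t: 9.15
tool_pos: [0.507, 0.3502, 0.0605]
orientation: [-179.8, -0.1, 153.0]
wrist_force: [-0.1, 0.7, -6.3]
width: 0.0099
```

play_rows --deltas '[[[0,0,0.7],[0,0,0],0],[[0,0,1.4],[0,0,0],0],[[0,0,2],[0,0,0],0],[[0,0,2.6],[0,0,0],0],[[0,0,3.2],[0,0,0],0],[[0,0,3.7],[0,0,0],0],[[0,0,3.7],[0,0,0],0]]'

```text
t: 9.73
tool_pos: [0.507, 0.3502, 0.0567]
orientation: [-179.8, -0.1, 153.0]
wrist_force: [-0.5, 1.1, -6.3]
width: 0.0102
```

play_rows --deltas '[[[0,0,0.4],[0,0,0],0],[[0,0,0.8],[0,0,0],0],[[0,0,1.2],[0,0,0],0],[[0,0,1.2],[0,0,0],0]]'

```text
t: 10.07
tool_pos: [0.507, 0.3502, 0.0559]
orientation: [-179.8, -0.1, 153.0]
wrist_force: [-2.3, -0.9, -0.8]
width: 0.0102
```

In contact: the weight has been taken up. A touch more, then release gently.

play_rows --deltas '[[[0,0,0.4],[0,0,0],0],[[0,0,0.4],[0,0,0],0]]'

```text
t: 10.23
tool_pos: [0.507, 0.3502, 0.0559]
orientation: [-179.8, -0.1, 153.0]
wrist_force: [-3.1, -1.8, 0.2]
width: 0.0101
```

play_rows --deltas '[[[0,0,0],[0,0,0],0.14],[[0,0,0],[0,0,0],0.2],[[0,0,0],[0,0,0],0.3],[[0,0,0],[0,0,0],0.4],[[0,0,0],[0,0,0],0.45],[[0,0,0],[0,0,0],0.45],[[0,0,0],[0,0,0],0.45]]' --newtons 20

```text
t: 10.82
tool_pos: [0.5071, 0.3502, 0.056]
orientation: [-179.9, -0.1, 153.0]
wrist_force: [-0.3, 0.1, 0.1]
width: 0.0385
```

play_rows --deltas '[[[0,0,-5],[0,0,0],0.45],[[0,0,-15],[0,0,0],0.45],[[0,0,-30],[0,0,0],0.45],[[0,0,-50],[0,0,0],0.45],[[0,0,-75],[0,0,0],0.45],[[0,0,-100],[0,0,0],0.45],[[0,0,-125],[0,0,0],0.45],[[0,0,-145],[0,0,0],0.45],[[0,0,-155],[0,0,0],0.45],[[0,0,-160],[0,0,0],0.45]]'

```text
t: 11.65
tool_pos: [0.5084, 0.3508, 0.2186]
orientation: [180.0, 0.0, 153.0]
wrist_force: [0.4, -0.5, 0.4]
width: 0.0385
```

Run:
```python
from h import *
s=ctrl.read_state();print(s['t'],s['tool_pos'],s['wrist_force'],s['width'])
p=ctrl.camera_params('wrist');w=ctrl.camera('wrist');im=ctrl.camera('scene');cv2.imwrite('pics/w5.png',w);cv2.imwrite('pics/s5.png',im)
o=np.zeros((480,800,3),np.uint8);o[:,:400]=cv2.resize(w[:,120:520],(400,480));o[:,400:]=cv2.resize(im[150:330,170:320],(400,480),interpolation=2);cv2.imwrite('pics/g5.png',o)
b=np.array([.507,.3505]);d=np.array([np.cos(np.radians(-27)),np.sin(np.radians(-27))])
for k,z in ((-.155,.068),(.074,.076),(.095,.076)): print(k,proj(p,[*(b+k*d),z]))
```

```text
11.65 [0.50837084 0.35084233 0.21861886] [ 0.35184665 -0.45005192  0.37144529] 0.03853574976814935
-0.155 [316.54945737   2.3386999 ]
0.074 [316.45728015 308.21188814]
0.095 [316.44966273 330.47441314]
```

View pics/g5.png

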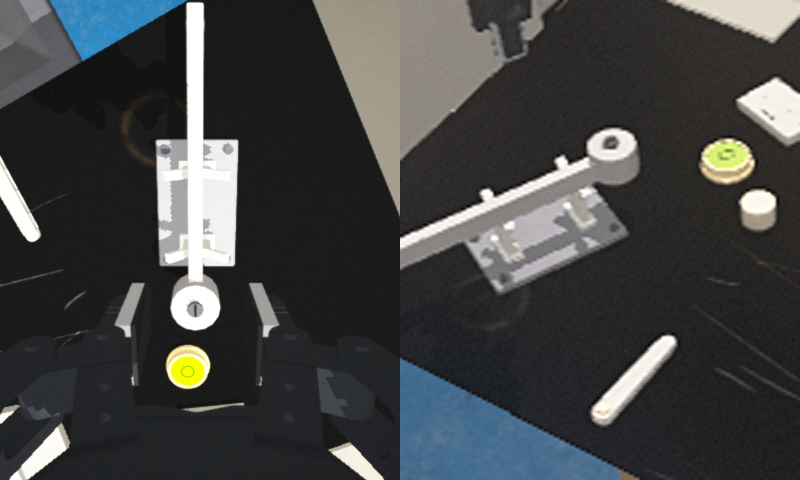

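The lever sits in both notches. Its thin end is at row 3 and its disc at row 308, where 2.3 and 308.2 were predicted for a centred seat. The gripper is clear, so I'm handing in.

```bash
python3 -c "
from bench import ctrl
print(ctrl.close_job())"
```

```text
the job is handed in; nothing more can be done
None
```

The lever with the round weight now lies in the notches of both posts, with its balance point within about 1–2 mm of the middle. I handed the job in at about 11.8 s; it reports no verdict.

- **Pick-up and carry:** I gripped the lever at its balance point. At the first lift the bar looked level to about 0.3°, and I carried it with the tool kept vertical.
- **Setting down:** I lowered it slowly until the wrist force went from -6.3 N to about 0, then opened the fingers and rose about 160 mm straight up.
- **Last checks:** In the last wrist picture the thin end and the disc are within about 1 pixel of where a centred, level lever should be. The fingers touch nothing, with wrist force under 1 N. I kept clear of the square-weight lever and never touched it, but took no final picture of it.
- **What disagreed:**
  - The first grasp closed on nothing above the bar, because the real fingertips are only about 0–7 mm ahead of the reported TCP, not the 25 mm in `ctrl.nose_length`. Going about 20 mm lower fixed it.
  - The balance-point estimates along the bar differed by up to about 4 mm between views and the torque reading; I used a middle value.

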